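# Unstack the nested steel tumbler onto the coaster

### The arm

A 7-joint arm with a two-finger parallel gripper is mounted at the origin on a cart in front of the work surface, level with it; the furniture and walls round the work are solid. World frame = base frame: x ahead of the robot, y to its left, z up, the work surface at z = 0. Lengths are in m, angles in rad, forces in N, time in s.
With the tool pointing down it reaches from about 0.4 to 0.85 m from the base axis. Payload 10.4 kg.
Tool frame: the origin (TCP) lies between the finger pads; the fingertips stand robot.tips_ahead ahead of it and the grasp point (between the pads) is the TCP (robot.tips_ahead is the distance from the TCP to the fingertips, in m); z points along the fingers, y is the line along which they close (so a half turn about z gives the same grasp; the last joint's range is limited). The gripper opens to 85 mm and grips with 20 to 120 N. Pads are 22 mm wide; open, the fingers measure 114 mm over their backs; the gripper's body (76 mm by 85 mm) begins 54 mm behind the grasp point. The pads swing forward as they close: fully open they stand 13 mm farther back than shut.
Start: joints at [-1.19, 0.332, -0.065, 1.46, 0.022, 1.35, -0.088], TCP at [0.246, 0.575, 0.226] pointing down, gripper open.
Joint ranges: [-2.6, 2.6], [-0.5, 2.12], [-1.47, 1.34], [0.16, 2.42], [-1.27, 4.41], [0.06, 2.06], [-2.6, 2.6]. Speed limits (rad/s): [2.22, 2.22, 2.79, 2.79, 3.14, 3.14, 3.14].

### API

Orientations are given as a 3x3 rotation matrix whose columns are the frame's x, y, z axes.
In Python, from station import robot gives the robot as it stands. The module is installed in compiled form; this text tells all that it offers.
- The arm moves only by the tool servo_tool, never from a script. Its argument "commands" is a list of rows, each an object with "translation": the shift along the tool's x, y, z each as a share of 0.1 m, from -1 to 1, a list of three; "yaw": the turn about the tool's z as a share of pi rad, from -1 to 1. A call has 1 to 8 rows; each row is the pose to reach, as a shift and turn from the pose commanded when the call began, along the tool's axes at that moment, turning the shorter way round; what a row does not reach only later rows make up. A row lasts 1/10 s, in which the tool goes at most 50 mm and 8.59 degrees, less where a joint would pass 70% of its speed; a pose out of reach is approached as far as the arm can. A call with a number of a shift or a turn outside -1 to 1 is refused whole. A call with a gripper value outside its range is refused whole. "fingers" is the finger opening in mm, from 0 to 85.4, set as the call begins (left out, the last holds). The fingers move at their own pace and stop on an object; "squeeze" is the grip in N (left out, the last holds). Time passes only in rows, so rows that repeat a pose let the fingers close. It gives the time, the measured TCP pose, the force, the opening and the grip force at its end, in the units of the state.
- robot.get_obs(): the state, without advancing time (a new reading comes with each control period).
- robot.capture(name): name is "side" or "top"; returns a dict with "frame" (384x512x3 uint8, red, green, blue), "depth" (384x512 float32, m along the optical axis (not along the pixel's ray), 0 where there is no reading), "mtx" (3x3 intrinsics, pixels), "xyz" and "orientation" of the camera in the world. Camera axes: x right, y down, z forward; pixel columns grow to the right and rows downward; lengths in m; the calibration is good to about 2 mm. A picture is of the moment at which its call begins.
- robot.hand_in(): hands the job in; it is judged then, once.
The state is a dict: "time_s": time; "joint_positions": joint angles; "qvel": joint speeds; "tau": joint torques, N m; "tcp_pos": TCP position; "ee_rot": TCP orientation; "contact_force": force on the tool from outside, world axes, zero at the start; "ft_torque": the same for the moment, N m; "gripper_width": finger opening in m; "grasp_force": force on a finger pad.
Only numpy, scipy, OpenCV 4.12 (cv2) and the standard library are available. Lean on these libraries where they do the work, as an engineer would, in place of code of your own. Each camera call takes 0.05 s, during which the arm holds its last target. There are 200 camera calls.

### The job

Two steel tumblers are stacked, the upper one plugged snugly into the lower one. Pull the upper tumbler straight up out of the lower one and stand it, upright and without dropping it, on the round cork coaster. Leave the lower tumbler and the separate single tumbler standing where they are.

Things in the scene. Friction and masses are not known exactly. Their poses are not given: they have to be found in the camera images.
- upper: upper, thin-walled steel tumbler of the nested pair, open at the top, 104 mm tall, 0.16 kg. Foot: a straight plug 45 mm in diameter, 46 mm high; above a flat shoulder the body is 57 mm in diameter, widening to 60 mm at the rim. Origin: centre of its underside, z up. At the start it is 54 mm above the worktop: the shoulder rests on the lower rim and the upper 58 mm stand free
- lower: lower, heavier steel tumbler of the pair, double-walled, straight, 60 mm in diameter, 100 mm tall, dark rubber band round its foot, 0.45 kg, loose on the worktop. Origin: centre of its underside, z up. Three rubber pads inside its mouth grip the upper tumbler's plug: pulling that out takes about 2 N besides its weight and 46 mm of straight upward travel
- coaster: round flat cork coaster, 110 mm in diameter, 6 mm thick, fixed to the worktop. Origin: centre of its underside; its top is 6 mm above it
- lone_tumbler: a single steel tumbler that stands by itself, smooth and tapered, 68 mm in diameter at the rim, 104 mm tall; not to be moved. Origin: centre of its underside
Mind the look-alikes: they are no part of the job. What is shaped like the upper but blue or orange is not meant.

How it is judged:
By the outcome, as a careful person would: the job done as asked, in the order asked, and still so for the second after the job is handed in, with the robot touching nothing.
It also fails if it takes over 42 s, if anything falls off the work surface, if the arm or the gripper's body presses on something with over 40 N, if the wrist force passes 120 N, or if a joint passes its speed limit or range.

## Working session

There is one attempt and no reset: what is moved stays moved. The work goes in short steps, Python scripts to look and compute and a tool call to move; the robot and the scene stay as the last step left them, time stands still between calls to the robot, and variables do not carry over. Pictures are saved under pics/ and viewed, at most 10 in all, crops included, and the job is handed in when it is done.

Besides the shell and the picture viewer there is one more tool, called after "Emit:" as name(argument=value, ...), one argument or row to a line, values as JSON. servo_tool: Moves the arm, as the interface text tells. Its arguments: {"type":"object","properties":{"commands":{"type":"array","items":{"type":"object","properties":{"translation":{"type":"array","items":{"type":"number"}},"yaw":{"type":"number"}}}},"fingers":{"type":"number"},"squeeze":{"type":"number"}},"required":["commands"]}

```bash
mkdir -p pics; cat > h.py <<'E'
import numpy as np, cv2
from station import robot
def cap(n,f):
    c=robot.capture(n); cv2.imwrite(f'pics/{f}.png',c['frame'][:,:,::-1]); np.savez(f'pics/{f}.npz',**c); return c
def pts(c):
    v,u=np.mgrid[:384,:512]; d=c['depth']; K=c['mtx']
    p=np.stack([(u-K[0,2])/K[0,0]*d,(v-K[1,2])/K[1,1]*d,d],-1)
    return p@np.array(c['orientation']).T+c['xyz']
E
python3 - <<'E'
from h import *
a=cap('top','t0');b=cap('side','s0')
cv2.imwrite('pics/both.png',cv2.resize(np.hstack([a['frame'],b['frame']])[:,:,::-1],(800,300)))
o=robot.get_obs();print(o['tcp_pos'],o['ee_rot'],o['time_s'],robot.tips_ahead,a['xyz'],b['xyz'])
E
```

```text
[0.24544153 0.57442324 0.225494  ] [[-9.19595291e-01  3.92866780e-01 -4.40244375e-04]
 [ 3.92867021e-01  9.19594521e-01 -1.19157319e-03]
 [-6.32832049e-05 -1.26872259e-03 -9.99999193e-01]] 0.1 0.019 [0.32938851 0.19810078 1.06238435] [ 0.30925499 -0.5403545   0.59578461]
```

View pics/t0.png

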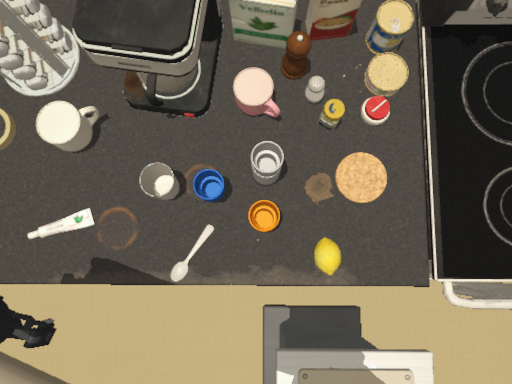

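View pics/s0.png

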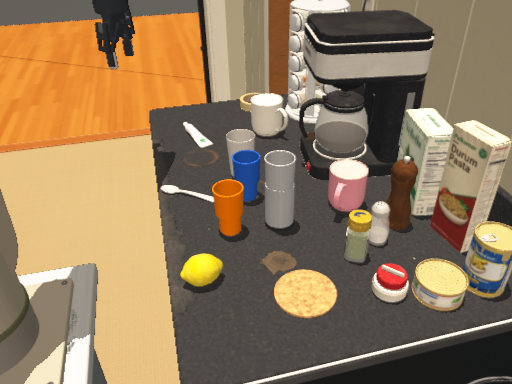

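The top view shows the nested pair at about (267,160), the lone tumbler at (160,181), blue at (209,184), orange at (264,216) and the coaster at (361,177). In the side view the stack is at (280,190) and the coaster at (305,293).

```bash
python3 - <<'E'
from h import *
for f,boxes in (('t0',dict(stack=(245,135,290,190),coaster=(335,150,390,203),blue=(190,165,226,203),orange=(246,198,283,234),lone=(138,160,182,203),mug=(230,65,283,120))),('s0',dict(stack=(262,148,298,230),coaster=(272,268,340,318)))):
    c=np.load(f'pics/{f}.npz'); P=pts(c)
    for n,(a,b,x,y) in boxes.items():
        q=P[b:y,a:x][c['depth'][b:y,a:x]>0]; z=q[:,2]; h=np.percentile(z,99)
        s=q[z>.003] if n=='coaster' else q[(z>h-.012)&(z<h+.01)]
        e,r=cv2.minEnclosingCircle(s[:,:2].astype(np.float32))
        print(f,n,len(q),'ztop',h.round(4),'c',np.round(e,4),'r',round(r,4),len(s), 'ext',s.min(0).round(3),s.max(0).round(3))
    if f=='s0':
        q=P[150:228,264:297].reshape(-1,3)
        for lo in np.arange(.02,.17,.02):
            s=q[abs(q[:,2]-lo)<.005]; 
            if len(s)>8:
                A=np.c_[2*s[:,:2],np.ones(len(s))]; m=np.linalg.lstsq(A,(s[:,:2]**2).sum(1),rcond=None)[0]
                print(lo.round(2),m[:2].round(4),np.sqrt(m[2]+m[:2]@m[:2]).round(4),len(s))
t=cv2.imread('pics/t0.png')[120:220,230:300]; cv2.imwrite('pics/c.png',cv2.resize(t,None,fx=5.6,fy=5.6,interpolation=2))
E
```

```text
t0 stack 2462 ztop 0.1612 c [0.522  0.1806] r 0.0306 210 ext [0.492 0.151 0.149] [0.551 0.21  0.164]
t0 coaster 2906 ztop 0.0109 c [ 0.5132 -0.0271] r 0.0819 2106 ext [ 0.455 -0.087  0.003] [0.569 0.033 0.013]
t0 blue 1363 ztop 0.1076 c [0.4791 0.2939] r 0.0307 183 ext [0.449 0.263 0.096] [0.508 0.324 0.11 ]
t0 orange 1326 ztop 0.1079 c [0.418  0.1853] r 0.0306 180 ext [0.388 0.156 0.097] [0.447 0.214 0.109]
t0 lone 1885 ztop 0.1055 c [0.4879 0.3956] r 0.0342 169 ext [0.454 0.362 0.094] [0.522 0.429 0.109]
t0 mug 2907 ztop 0.0953 c [0.6805 0.2053] r 0.0438 1253 ext [0.641 0.167 0.083] [0.724 0.247 0.097]
s0 stack 2938 ztop 0.16 c [0.5196 0.1795] r 0.0319 362 ext [0.491 0.148 0.148] [0.55  0.21  0.161]
s0 coaster 3385 ztop 0.0092 c [ 0.5085 -0.0202] r 0.0752 2402 ext [ 0.445 -0.086  0.003] [0.567 0.046 0.01 ]
0.02 [0.5205 0.1802] 0.0294 106
0.04 [0.5207 0.1804] 0.0294 111
0.06 [0.5205 0.1798] 0.029 116
0.08 [0.5204 0.1795] 0.0288 116
0.1 [0.5207 0.1796] 0.0284 154
0.12 [0.5207 0.1803] 0.0284 123
0.14 [0.5206 0.1796] 0.0282 227
0.16 [0.5204 0.1793] 0.0288 185
```

View pics/c.png

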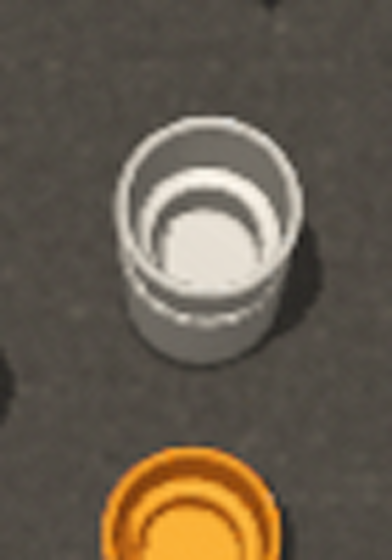

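Stack axis measures (0.5207, 0.180), consistent in both cameras, with the rim at about 0.158–0.161 as expected. Moving over it with tool offset x −0.408, y −0.254, at the current height (tips 0.207, clear of everything on the way).

Emit:
servo_tool(
  commands=[
    {"translation": [-0.25, -0.155, 0], "yaw": 0},
    {"translation": [-0.5, -0.31, 0], "yaw": 0},
    {"translation": [-0.75, -0.465, 0], "yaw": 0},
    {"translation": [-1, -0.62, 0], "yaw": 0},
  ],
  fingers=85,
)

```text
time_s: 0.5
tcp_pos: [0.3137, 0.4772, 0.2258]
ee_rot: [[-0.92, 0.393, -0.0], [0.393, 0.92, -0.001], [0.0, -0.001, -1.0]]
contact_force: [0.1, 0.2, -0.1]
gripper_width: 0.0848
grasp_force: 0.0
```

Emit:
servo_tool(
  commands=[
    {"translation": [-0.25, -0.155, 0], "yaw": 0},
    {"translation": [-0.5, -0.31, 0], "yaw": 0},
    {"translation": [-0.75, -0.465, 0], "yaw": 0},
    {"translation": [-1, -0.62, 0], "yaw": 0},
  ],
)

```text
time_s: 0.9
tcp_pos: [0.3812, 0.3809, 0.2259]
ee_rot: [[-0.92, 0.393, -0.0], [0.393, 0.92, -0.0], [0.0, -0.0, -1.0]]
contact_force: [0.4, 0.3, 0.0]
gripper_width: 0.085
grasp_force: 0.0
```

Emit:
servo_tool(
  commands=[
    {"translation": [-0.25, -0.155, 0], "yaw": 0},
    {"translation": [-0.5, -0.31, 0], "yaw": 0},
    {"translation": [-0.75, -0.465, 0], "yaw": 0},
    {"translation": [-1, -0.62, 0], "yaw": 0},
  ],
)

```text
time_s: 1.3
tcp_pos: [0.4487, 0.2846, 0.2259]
ee_rot: [[-0.92, 0.393, -0.0], [0.393, 0.92, -0.0], [0.0, -0.0, -1.0]]
contact_force: [0.9, -0.1, 0.4]
gripper_width: 0.0851
grasp_force: 0.0
```

Emit:
servo_tool(
  commands=[
    {"translation": [-0.25, -0.155, 0], "yaw": 0},
    {"translation": [-0.5, -0.31, 0], "yaw": 0},
    {"translation": [-0.75, -0.465, 0], "yaw": 0},
    {"translation": [-1, -0.62, 0], "yaw": 0},
    {"translation": [-1, -0.62, 0], "yaw": 0},
    {"translation": [-1, -0.62, 0], "yaw": 0},
    {"translation": [-1, -0.62, 0], "yaw": 0},
  ],
)

```text
time_s: 2.0
tcp_pos: [0.5153, 0.1906, 0.226]
ee_rot: [[-0.92, 0.392, -0.001], [0.392, 0.92, 0.0], [0.001, -0.0, -1.0]]
contact_force: [0.3, 0.2, 0.3]
gripper_width: 0.0848
grasp_force: 0.0
```

```bash
cat >> h.py <<'E'
def go(t):
    o=robot.get_obs(); print('tcp',np.round(o['tcp_pos'],4),'shift/0.1',(np.array(o['ee_rot']).T@(np.array(t)-o['tcp_pos'])*10).round(3),'t',o['time_s'],'F',np.round(o['contact_force'],2),'tilt',np.round(np.array(o['ee_rot'])[:,2],4),'w',o['gripper_width'],o['grasp_force'])
E
python3 - <<'E'
from h import *
go([.5207,.18,.13])
for f,b in (('t0',(325,140,400,213)),('s0',(265,260,345,325))):
    c=np.load(f'pics/{f}.npz'); P=pts(c); m=np.zeros((384,512),np.uint8); m[b[1]:b[3],b[0]:b[2]]=1
    hsv=cv2.cvtColor(c['frame'],cv2.COLOR_RGB2HSV); m&=((hsv[...,1]>90)&(hsv[...,2]>140)).astype(np.uint8)
    m=cv2.morphologyEx(m,cv2.MORPH_OPEN,np.ones((3,3)));q=P[(m>0)&(c['depth']>0)]
    print(f,len(q),cv2.minEnclosingCircle(q[:,:2].astype(np.float32)),q.mean(0))
E
```

```text
tcp [0.5153 0.1906 0.226 ] shift/0.1 [-0.092 -0.076  0.959] t 2.0 F [0.25 0.21 0.34] tilt [-7.e-04  3.e-04 -1.e+00] w 0.08484643113512484 0.0
t0 2067 ((0.510266900062561, -0.02433387003839016), 0.05617087334394455) [ 0.5089094  -0.02333835  0.00668652]
s0 2403 ((0.5095732808113098, -0.021562356501817703), 0.058614980429410934) [ 0.5078597  -0.02810712  0.0068765 ]
```

Coaster centre is about (0.510, −0.024). Now align and descend.

Emit:
servo_tool(
  commands=[
    {"translation": [-0.092, -0.076, 0], "yaw": 0},
    {"translation": [-0.092, -0.076, 0.2], "yaw": 0},
    {"translation": [-0.092, -0.076, 0.4], "yaw": 0},
    {"translation": [-0.092, -0.076, 0.55], "yaw": 0},
    {"translation": [-0.092, -0.076, 0.7], "yaw": 0},
    {"translation": [-0.092, -0.076, 0.85], "yaw": 0},
    {"translation": [-0.092, -0.076, 0.96], "yaw": 0},
    {"translation": [-0.092, -0.076, 0.96], "yaw": 0},
  ],
)

```text
time_s: 2.8
tcp_pos: [0.5206, 0.1785, 0.1288]
ee_rot: [[-0.92, 0.393, -0.002], [0.393, 0.92, -0.001], [0.002, -0.002, -1.0]]
contact_force: [0.3, -0.4, 0.6]
gripper_width: 0.085
grasp_force: 0.0
```

```bash
python3 - <<'E'
from h import *
c=cap('side','s1'); cv2.imwrite('pics/s1c.png',cv2.resize(c['frame'][100:250,200:360,::-1],None,fx=4,fy=4,interpolation=2))
go([.5207,.18,.13])
E
```

```text
tcp [0.5212 0.1788 0.1299] shift/0.1 [ 0.009  0.009 -0.001] t 2.85 F [ 0.6  -0.16 -0.01] tilt [-9.e-04 -4.e-04 -1.e+00] w 0.08528604260929908 0.0
```

View pics/s1c.png

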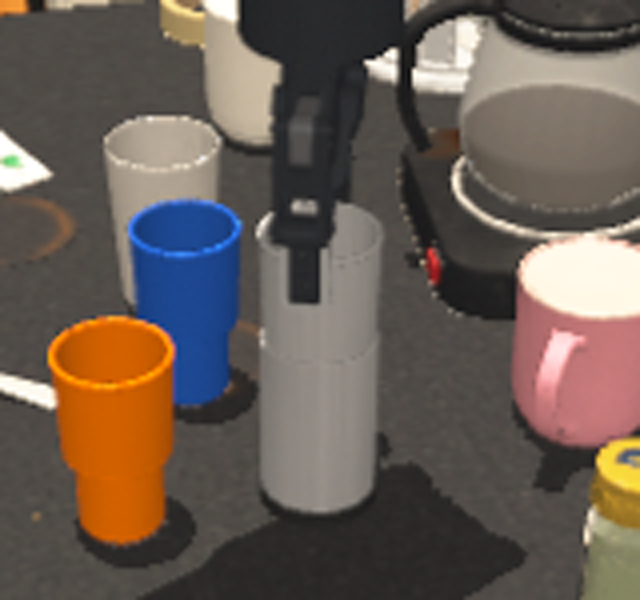

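The crop shows the fingers straddling the upper tumbler, with the near fingertip (305,300) above the seam (320,345). Closing gently.

Emit:
servo_tool(
  commands=[
    {"translation": [0.01, 0.01, 0], "yaw": 0},
    {"translation": [0.01, 0.01, 0], "yaw": 0},
    {"translation": [0.01, 0.01, 0], "yaw": 0},
    {"translation": [0.01, 0.01, 0], "yaw": 0},
    {"translation": [0.01, 0.01, 0], "yaw": 0},
    {"translation": [0.01, 0.01, 0], "yaw": 0},
    {"translation": [0.01, 0.01, 0], "yaw": 0},
    {"translation": [0.01, 0.01, 0], "yaw": 0},
  ],
  fingers=50,
  squeeze=30,
)

```text
time_s: 3.65
tcp_pos: [0.5217, 0.1809, 0.1315]
ee_rot: [[-0.92, 0.393, 0.002], [0.393, 0.92, 0.002], [-0.001, 0.002, -1.0]]
contact_force: [-0.3, 2.3, 5.6]
gripper_width: 0.0594
grasp_force: 32.2
```

```bash
python3 -c "
from h import *
go([.5207,.18,.13])"
```

```text
tcp [0.5217 0.1809 0.1315] shift/0.1 [ 0.005 -0.013  0.015] t 3.65 F [-0.27  2.31  5.64] tilt [ 0.0021  0.0015 -1.    ] w 0.059442401455363475 32.20277998043457
```

Held (59.4 mm, 32 N). Pull slowly straight up.

Emit:
servo_tool(
  commands=[
    {"translation": [0, 0, -0.03], "yaw": 0},
    {"translation": [0, 0, -0.06], "yaw": 0},
    {"translation": [0, 0, -0.09], "yaw": 0},
    {"translation": [0, 0, -0.12], "yaw": 0},
    {"translation": [0, 0, -0.15], "yaw": 0},
    {"translation": [0, 0, -0.18], "yaw": 0},
    {"translation": [0, 0, -0.21], "yaw": 0},
    {"translation": [0, 0, -0.21], "yaw": 0},
  ],
)

```text
time_s: 4.45
tcp_pos: [0.5212, 0.1802, 0.1518]
ee_rot: [[-0.92, 0.393, 0.001], [0.393, 0.92, 0.0], [-0.0, 0.001, -1.0]]
contact_force: [0.2, -0.3, 1.0]
gripper_width: 0.0593
grasp_force: 33.3
```

```bash
python3 - <<'E'
from h import *
c=cap('side','s2'); cv2.imwrite('pics/s2c.png',cv2.resize(c['frame'][100:250,200:360,::-1],None,fx=4,fy=4,interpolation=2))
go([.5217,.1809,.23])
E
```

```text
tcp [0.5212 0.1803 0.1518] shift/0.1 [-0.002  0.008 -0.782] t 4.5 F [ 0.18 -1.36  1.12] tilt [ 8.e-04  4.e-04 -1.e+00] w 0.05958145726371417 33.328429771063384
```

View pics/s2c.png

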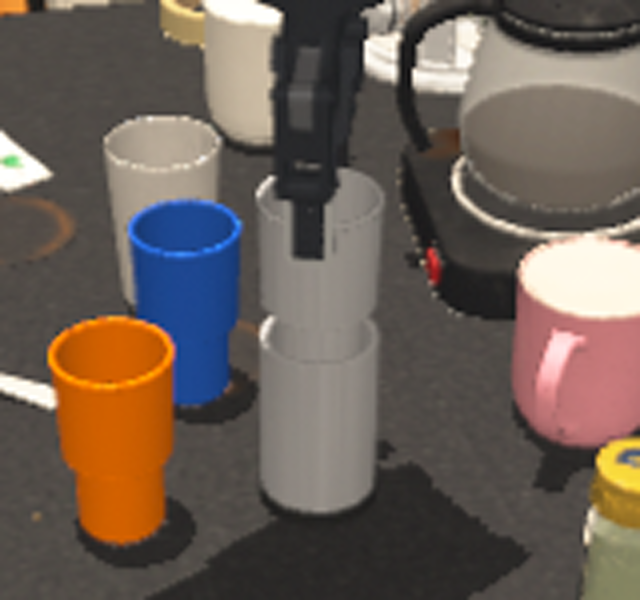

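The upper is coming out straight; the lower still stands at (320,500) as before. Continue up.

Emit:
servo_tool(
  commands=[
    {"translation": [0, 0, -0.05], "yaw": 0},
    {"translation": [0, 0, -0.1], "yaw": 0},
    {"translation": [0, 0, -0.15], "yaw": 0},
    {"translation": [0, 0, -0.2], "yaw": 0},
    {"translation": [0, 0, -0.25], "yaw": 0},
    {"translation": [0, 0, -0.3], "yaw": 0},
    {"translation": [0, 0, -0.35], "yaw": 0},
    {"translation": [0, 0, -0.4], "yaw": 0},
  ],
)

```text
time_s: 5.3
tcp_pos: [0.5209, 0.1802, 0.1917]
ee_rot: [[-0.92, 0.393, 0.0], [0.393, 0.92, 0.0], [-0.0, 0.0, -1.0]]
contact_force: [0.1, -0.5, -0.9]
gripper_width: 0.0589
grasp_force: 33.4
```

Emit:
servo_tool(
  commands=[
    {"translation": [0, 0, -0.1], "yaw": 0},
    {"translation": [0, 0, -0.2], "yaw": 0},
    {"translation": [0, 0, -0.3], "yaw": 0},
    {"translation": [0, 0, -0.35], "yaw": 0},
    {"translation": [0, 0, -0.35], "yaw": 0},
  ],
)

```text
time_s: 5.8
tcp_pos: [0.5213, 0.1804, 0.2272]
ee_rot: [[-0.92, 0.393, 0.001], [0.393, 0.92, 0.001], [-0.001, 0.001, -1.0]]
contact_force: [0.1, -0.1, -0.9]
gripper_width: 0.0591
grasp_force: 33.4
```

```bash
python3 - <<'E'
from h import *
c=cap('side','s3'); cv2.imwrite('pics/s3c.png',cv2.resize(c['frame'][50:250,200:360,::-1],None,fx=3,fy=3,interpolation=2))
go([.51,-.024,.2])
P=pts(c); q=P[60:230,255:305].reshape(-1,3)
q=q[(abs(q[:,0]-.521)<.035)&(abs(q[:,1]-.18)<.035)]
for z in np.arange(.09,.25,.005):
    s=q[abs(q[:,2]-z)<.0025]
    if len(s)>5: print(z.round(3),len(s),s[:,:2].min(0).round(3),s[:,:2].max(0).round(3))
E
```

```text
tcp [0.521  0.1803 0.2265] shift/0.1 [-0.701 -1.922  0.264] t 5.85 F [ 0.07 -0.92 -2.17] tilt [ 5.e-04  4.e-04 -1.e+00] w 0.05934995634838489 33.43236120650545
0.09 107 [0.491 0.15 ] [0.55  0.207]
0.095 122 [0.491 0.149] [0.548 0.208]
0.1 170 [0.491 0.149] [0.55 0.21]
0.15 6 [0.505 0.161] [0.53  0.168]
0.155 45 [0.499 0.156] [0.541 0.183]
0.16 58 [0.498 0.155] [0.541 0.181]
0.165 52 [0.498 0.156] [0.541 0.182]
0.17 57 [0.498 0.156] [0.541 0.182]
0.175 55 [0.498 0.155] [0.54  0.183]
0.18 54 [0.499 0.156] [0.54  0.181]
0.185 61 [0.498 0.156] [0.54  0.182]
0.19 51 [0.498 0.156] [0.539 0.18 ]
0.195 15 [0.496 0.151] [0.538 0.171]
0.2 69 [0.492 0.15 ] [0.543 0.182]
0.205 74 [0.492 0.149] [0.547 0.18 ]
0.21 78 [0.492 0.149] [0.547 0.179]
0.215 69 [0.492 0.148] [0.546 0.178]
0.22 77 [0.492 0.149] [0.545 0.184]
0.225 77 [0.491 0.148] [0.544 0.183]
0.23 84 [0.491 0.149] [0.544 0.201]
0.235 80 [0.491 0.146] [0.549 0.206]
0.24 92 [0.491 0.145] [0.549 0.206]
0.245 101 [0.491 0.145] [0.548 0.206]
```

View pics/s3c.png

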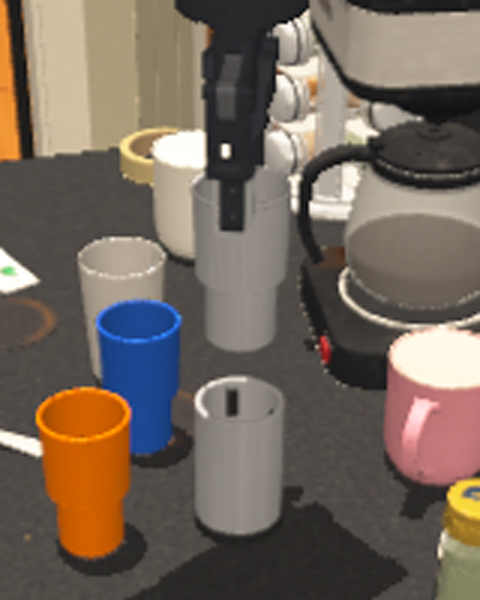

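Upper is clear, upright (shoulder ≈0.197, underside ≈0.149), and the lower stands undisturbed at (238,530). Move over the coaster.

Emit:
servo_tool(
  commands=[
    {"translation": [-0.035, -0.096, 0], "yaw": 0},
    {"translation": [-0.09, -0.24, 0], "yaw": 0},
    {"translation": [-0.14, -0.385, 0], "yaw": 0},
    {"translation": [-0.195, -0.53, 0], "yaw": 0},
    {"translation": [-0.245, -0.67, 0], "yaw": 0},
    {"translation": [-0.3, -0.815, 0], "yaw": 0},
    {"translation": [-0.35, -0.96, 0], "yaw": 0},
  ],
)

```text
time_s: 6.55
tcp_pos: [0.5153, 0.0768, 0.2262]
ee_rot: [[-0.919, 0.393, 0.0], [0.393, 0.919, 0.0], [-0.0, 0.0, -1.0]]
contact_force: [0.1, -0.2, -1.9]
gripper_width: 0.0594
grasp_force: 33.4
```

Emit:
servo_tool(
  commands=[
    {"translation": [-0.055, -0.145, 0], "yaw": 0},
    {"translation": [-0.11, -0.29, 0], "yaw": 0},
    {"translation": [-0.16, -0.435, 0], "yaw": 0},
    {"translation": [-0.21, -0.58, 0], "yaw": 0},
    {"translation": [-0.26, -0.72, 0], "yaw": 0},
    {"translation": [-0.31, -0.86, 0], "yaw": 0},
    {"translation": [-0.35, -0.96, 0], "yaw": 0},
    {"translation": [-0.35, -0.96, 0], "yaw": 0},
  ],
)

```text
time_s: 7.35
tcp_pos: [0.5098, -0.0257, 0.2263]
ee_rot: [[-0.919, 0.395, 0.0], [0.395, 0.919, -0.0], [-0.0, -0.0, -1.0]]
contact_force: [0.3, -0.1, -1.2]
gripper_width: 0.0594
grasp_force: 33.4
```

```bash
python3 -c "
from h import *
go([.51,-.024,.0835])"
```

```text
tcp [ 0.5098 -0.0257  0.2263] shift/0.1 [0.005 0.016 1.428] t 7.35 F [ 0.31 -0.14 -1.2 ] tilt [ 2.e-04 -2.e-04 -1.e+00] w 0.05944133017046358 33.428664733073674
```

Down 0.1, then another 0.033, then a slow approach.

Emit:
servo_tool(
  commands=[
    {"translation": [0, 0.01, 0.1], "yaw": 0},
    {"translation": [0, 0.01, 0.25], "yaw": 0},
    {"translation": [0, 0.01, 0.4], "yaw": 0},
    {"translation": [0, 0.01, 0.55], "yaw": 0},
    {"translation": [0, 0.01, 0.7], "yaw": 0},
    {"translation": [0, 0.01, 0.85], "yaw": 0},
    {"translation": [0, 0.01, 0.95], "yaw": 0},
    {"translation": [0, 0.01, 1.0], "yaw": 0},
  ],
)

```text
time_s: 8.15
tcp_pos: [0.5096, -0.0222, 0.1248]
ee_rot: [[-0.92, 0.392, -0.002], [0.392, 0.92, -0.0], [0.002, -0.001, -1.0]]
contact_force: [-0.1, -0.8, -1.3]
gripper_width: 0.0594
grasp_force: 33.4
```

Emit:
servo_tool(
  commands=[
    {"translation": [0, 0, 0.08], "yaw": 0},
    {"translation": [0, 0, 0.16], "yaw": 0},
    {"translation": [0, 0, 0.24], "yaw": 0},
    {"translation": [0, 0, 0.3], "yaw": 0},
    {"translation": [0, 0, 0.34], "yaw": 0},
    {"translation": [0, 0, 0.36], "yaw": 0},
    {"translation": [0, 0, 0.36], "yaw": 0},
    {"translation": [0, 0, 0.36], "yaw": 0},
  ],
)

```text
time_s: 8.95
tcp_pos: [0.5104, -0.0229, 0.0904]
ee_rot: [[-0.92, 0.393, 0.0], [0.393, 0.92, 0.0], [-0.0, 0.0, -1.0]]
contact_force: [0.5, -0.2, -1.5]
gripper_width: 0.0593
grasp_force: 33.4
```

```bash
python3 - <<'E'
from h import *
c=cap('side','s4'); cv2.imwrite('pics/s4c.png',cv2.resize(c['frame'][170:330,240:380,::-1],None,fx=3.7,fy=3.7,interpolation=2))
go([.51,-.024,.0835])
P=pts(c); q=P[170:330,240:380].reshape(-1,3)
q=q[(abs(q[:,0]-.51)<.024)&(abs(q[:,1]+.024)<.03)]
for z in np.arange(.0,.03,.002):
    s=q[abs(q[:,2]-z)<.001]
    if len(s)>5: print(z.round(3),len(s),s[:,:2].min(0).round(3),s[:,:2].max(0).round(3))
E
```

```text
tcp [ 0.5105 -0.0229  0.0905] shift/0.1 [-0.    -0.012  0.07 ] t 9.0 F [ 0.74  0.33 -0.66] tilt [ 5.e-04  2.e-04 -1.e+00] w 0.05948017054892602 33.42520129051991
0.004 8 [ 0.487 -0.041] [ 0.52 -0.01]
0.006 147 [ 0.486 -0.054] [0.534 0.004]
0.008 139 [ 0.486 -0.054] [0.533 0.004]
0.01 10 [ 0.487 -0.053] [ 0.529 -0.01 ]
0.016 6 [ 0.495 -0.046] [ 0.514 -0.039]
0.018 19 [ 0.49  -0.046] [ 0.526 -0.033]
0.02 19 [ 0.487 -0.046] [ 0.529 -0.021]
0.022 20 [ 0.488 -0.047] [ 0.526 -0.031]
0.024 20 [ 0.488 -0.047] [ 0.522 -0.021]
0.026 22 [ 0.487 -0.046] [ 0.529 -0.025]
0.028 23 [ 0.487 -0.046] [ 0.525 -0.022]
```

View pics/s4c.png

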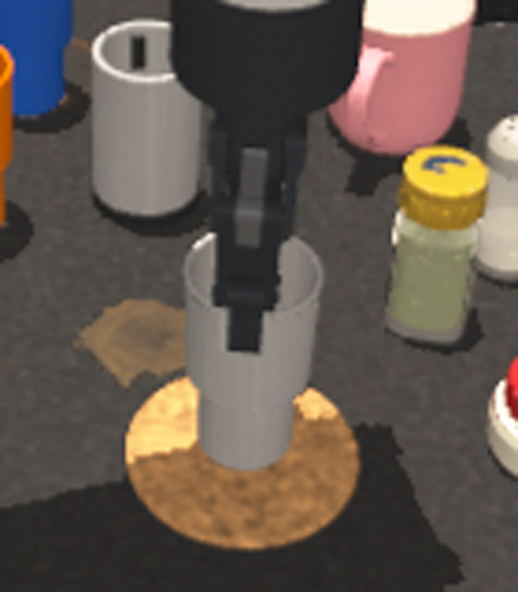

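Upper is upright about 7 mm above the coaster, foot at (245,465), well inside the disc. Final slow lowering.

Emit:
servo_tool(
  commands=[
    {"translation": [0, 0, 0.015], "yaw": 0},
    {"translation": [0, 0, 0.03], "yaw": 0},
    {"translation": [0, 0, 0.04], "yaw": 0},
    {"translation": [0, 0, 0.05], "yaw": 0},
    {"translation": [0, 0, 0.055], "yaw": 0},
    {"translation": [0, 0, 0.06], "yaw": 0},
    {"translation": [0, 0, 0.06], "yaw": 0},
    {"translation": [0, 0, 0.06], "yaw": 0},
  ],
)

```text
time_s: 9.8
tcp_pos: [0.5103, -0.0229, 0.0842]
ee_rot: [[-0.92, 0.393, 0.0], [0.393, 0.92, 0.0], [-0.0, 0.0, -1.0]]
contact_force: [-0.6, 0.1, -1.4]
gripper_width: 0.0596
grasp_force: 33.4
```

Emit:
servo_tool(
  commands=[
    {"translation": [0, 0, 0.005], "yaw": 0},
    {"translation": [0, 0, 0.01], "yaw": 0},
    {"translation": [0, 0, 0.01], "yaw": 0},
    {"translation": [0, 0, 0.01], "yaw": 0},
    {"translation": [0, 0, 0.01], "yaw": 0},
  ],
)

```text
time_s: 10.3
tcp_pos: [0.5107, -0.0229, 0.0838]
ee_rot: [[-0.92, 0.393, 0.001], [0.393, 0.92, 0.0], [-0.001, 0.001, -1.0]]
contact_force: [-1.2, 0.3, 5.5]
gripper_width: 0.0589
grasp_force: 33.9
```

Contact at 0.0838 (+5.5 N), just as expected. Release in steps, first easing the pressure.

Emit:
servo_tool(
  commands=[
    {"translation": [0, 0, -0.004], "yaw": 0},
    {"translation": [0, 0, -0.004], "yaw": 0},
  ],
  squeeze=20,
)

```text
time_s: 10.5
tcp_pos: [0.5104, -0.0229, 0.0838]
ee_rot: [[-0.92, 0.393, 0.0], [0.393, 0.92, 0.0], [-0.0, 0.0, -1.0]]
contact_force: [-0.6, 0.2, 2.9]
gripper_width: 0.0593
grasp_force: 33.8
```

Emit:
servo_tool(
  commands=[
    {"translation": [0, 0, 0], "yaw": 0},
    {"translation": [0, 0, 0], "yaw": 0},
    {"translation": [0, 0, 0], "yaw": 0},
  ],
  fingers=65,
)

```text
time_s: 10.8
tcp_pos: [0.5101, -0.0229, 0.0834]
ee_rot: [[-0.92, 0.393, -0.0], [0.393, 0.92, 0.0], [0.0, -0.0, -1.0]]
contact_force: [1.6, -0.4, 0.5]
gripper_width: 0.0649
grasp_force: 0.0
```

Emit:
servo_tool(
  commands=[
    {"translation": [0, 0, 0], "yaw": 0},
    {"translation": [0, 0, 0], "yaw": 0},
    {"translation": [0, 0, 0], "yaw": 0},
    {"translation": [0, 0, 0], "yaw": 0},
    {"translation": [0, 0, 0], "yaw": 0},
  ],
  fingers=85,
)

```text
time_s: 11.3
tcp_pos: [0.5102, -0.0229, 0.0836]
ee_rot: [[-0.92, 0.393, 0.0], [0.393, 0.92, 0.0], [0.0, 0.0, -1.0]]
contact_force: [0.2, 0.0, 0.2]
gripper_width: 0.0846
grasp_force: 0.0
```

```bash
python3 - <<'E'
from h import *
c=cap('side','s5'); cv2.imwrite('pics/s5c.png',cv2.resize(c['frame'][170:330,240:380,::-1],None,fx=3.7,fy=3.7,interpolation=2))
go([.51,-.024,.18])
E
```

```text
tcp [ 0.5102 -0.0229  0.0836] shift/0.1 [-0.002 -0.011 -0.964] t 11.35 F [0.71 0.52 0.47] tilt [ 1.e-04  1.e-04 -1.e+00] w 0.08502209352796944 0.0
```

View pics/s5c.png

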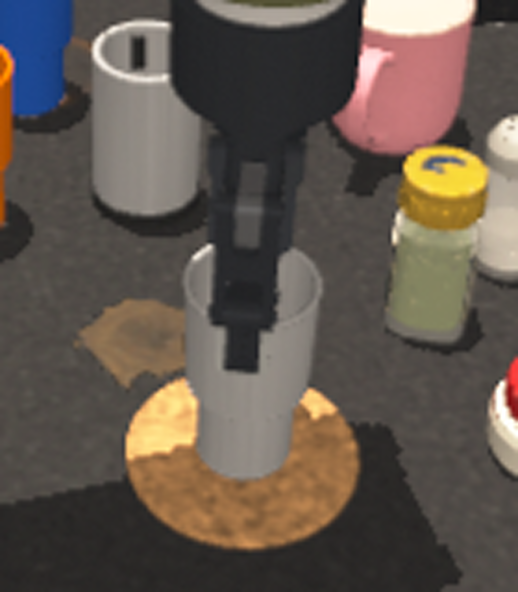

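The tumbler stands upright on the coaster, foot at (243,477), fingers open. Retreat straight up.

Emit:
servo_tool(
  commands=[
    {"translation": [0, 0, -0.08], "yaw": 0},
    {"translation": [0, 0, -0.2], "yaw": 0},
    {"translation": [0, 0, -0.35], "yaw": 0},
    {"translation": [0, 0, -0.5], "yaw": 0},
    {"translation": [0, 0, -0.65], "yaw": 0},
    {"translation": [0, 0, -0.8], "yaw": 0},
    {"translation": [0, 0, -0.95], "yaw": 0},
    {"translation": [0, 0, -1], "yaw": 0},
  ],
)

```text
time_s: 12.15
tcp_pos: [0.5112, -0.0229, 0.1861]
ee_rot: [[-0.919, 0.393, 0.003], [0.393, 0.919, 0.001], [-0.003, 0.002, -1.0]]
contact_force: [-1.3, 0.7, -0.3]
gripper_width: 0.0849
grasp_force: 0.0
```

Emit:
servo_tool(
  commands=[
    {"translation": [0, 0, -0.2], "yaw": 0},
    {"translation": [0, 0, -0.4], "yaw": 0},
    {"translation": [0, 0, -0.5], "yaw": 0},
    {"translation": [0, 0, -0.5], "yaw": 0},
    {"translation": [0, 0, -0.5], "yaw": 0},
  ],
)

```text
time_s: 12.65
tcp_pos: [0.51, -0.0229, 0.2329]
ee_rot: [[-0.92, 0.393, -0.001], [0.393, 0.92, 0.0], [0.001, -0.0, -1.0]]
contact_force: [-0.6, 0.3, -0.0]
gripper_width: 0.0849
grasp_force: 0.0
```

```bash
python3 - <<'E'
from h import *
cap('side','s6')
go([.51,-.024,.18])
E
```

```text
tcp [ 0.5098 -0.0229  0.2326] shift/0.1 [-0.007 -0.009  0.526] t 12.7 F [-0.61  0.46 -0.33] tilt [-1.3e-03 -1.0e-04 -1.0e+00] w 0.08505486468769055 0.0
```

View pics/s6.png

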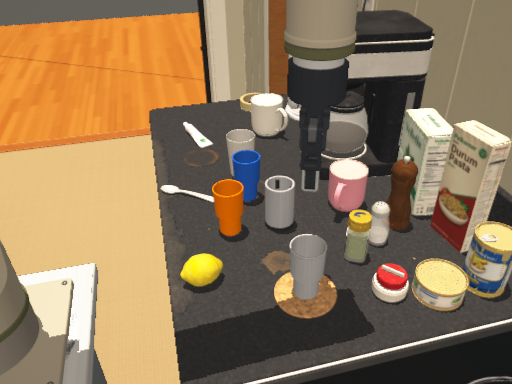

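The upper tumbler stands on the coaster at (307,268), the lower is unmoved at (280,203), the lone tumbler is unmoved at (240,150), and the arm is clear.

```bash
python3 -c "
from station import robot
print(robot.hand_in())"
```

```text
the job is handed in; nothing more can be done
None
```

The upper tumbler stands upright on the cork coaster, the lower and lone tumblers were left where they stood, and the job was handed in at about 12.7 s of the 42 s allowed.

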